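Refit and lock the loose knife cassette of a tape cutter

ROBOT

A 7-joint arm with a two-finger parallel gripper is mounted at the origin on the work surface. World frame = base frame: x ahead of the robot, y to its left, z up, the work surface at z = 0. Lengths are in m, angles in rad, forces in N, time in s.
With the tool pointing down it reaches from about 0.35 to 0.9 m from the base axis. Payload 8.1 kg.
Tool frame: the origin (TCP) lies at the very end of the fingers, on their centre line; the grasp point (between the pads) lies 19 mm behind it (ctrl.grip_depth is the distance from the TCP to the grasp point, in m); z points along the fingers, y is the line along which they close (so a half turn about z gives the same grasp; the last joint's range is limited). The gripper opens to 92 mm and grips with 3 to 60 N. Pads are 19 mm wide; open, the fingers measure 130 mm over their backs; the gripper's body (75 mm by 190 mm) begins 47 mm behind the grasp point.
Start: joints at [-1.429, 0.434, 0.025, 1.573, -0.012, 1.134, -0.075], TCP at [0.152, 0.606, 0.227] pointing down, gripper open.
Joint ranges: [-2.62, 2.62], [-0.44, 2.09], [-1.27, 1.32], [0.08, 2.57], [-1.32, 4.46], [0.12, 2], [-2.74, 2.74]. Speed limits (rad/s): [2.22, 2.22, 3.01, 3.01, 3.14, 3.14, 3.14].

INTERFACE

Orientations are given as a unit quaternion [w, x, y, z].
In Python, from station import ctrl, cams gives the robot as it stands. Calls block until the motion is done:
- ctrl.move_ptp(position, orientation): joint-space move of the TCP to a pose.
- ctrl.move_linear(position, attitude=None, rate=0.15, guard=None): straight line of the TCP; attitude=None keeps the orientation; rate is the mean speed in m/s. With guard (N) it stops when the force on the tool has changed by that much, and returns True; else False.
- ctrl.move_j(angles): joint-space move.
- ctrl.set_gripper(opening, f_grip=None): finger opening in m; f_grip is the grip in N (None keeps the last); returns when the fingers have stopped.
- ctrl.wait(seconds).
- ctrl.inverse_kinematics(position, orientation): joint angles nearest the present ones, or None.
- cams.read_camera(name): name is "scene" or "top"; returns a dict with "image" (384x512x3 uint8, red, green, blue), "range_z" (384x512 float32, m along the optical axis (not along the pixel's ray), 0 where there is no reading), "vertical_fov" (degrees; the focal length in pixels is half the picture's height over the tangent of half this angle, whatever the lens; pixels are square), "cx", "cy" (the principal point, pixels), "camera_from_world" (4x4, takes a point from world to camera coordinates). Camera axes: x right, y down, z forward; pixel columns grow to the right and rows downward; lengths in m; the calibration is good to about 2 mm. A picture is of the moment at which its call begins.
A pose or a line that the arm cannot do raises ctrl.IKError and nothing moves.
- ctrl.finish_job(): hands the job in; it is judged then, once.
Trained networks look in a picture, given as the dict that the camera call returned (one of the last four; its "shot" number tells which), for a name from the list of things; names that differ only in an ending like _2 or _b are one class to them, and where a whole thing is asked for, a point or a joint stands for the part that bears it (a point fixed in the world has none). Each returns a list of dicts, best first, with "p" (0 to 1); they miss things now and then, are a little off and sometimes report something else, mostly with a low value. They report only what shows in the picture. A call takes as long as a camera call.
- cams.spot_in(picture, thing): "rect" ([left, top, right, bottom] as shares, 0 to 1, of the picture: columns of its width, rows of its height, round what is visible of it).
- cams.tip_of(picture, thing): "location" ([column, row] as shares, 0 to 1, of the picture: columns of its width, rows of its height: a listed point, or the origin of a listed thing).
Readings, each from a call of its own:
- ctrl.read_clock(): time.
- ctrl.read_joint_pos(): joint angles.
- ctrl.read_dq(): joint speeds.
- ctrl.read_tau(): joint torques, N m.
- ctrl.read_position(): TCP position.
- ctrl.read_eef_rot(): TCP orientation.
- ctrl.read_contact_force(): force on the tool from outside, world axes, zero at the start.
- ctrl.read_torque(): the same for the moment, N m.
- ctrl.read_gripper_width(): finger opening in m.
- ctrl.read_finger_force(): force on a finger pad.
Only numpy, scipy, OpenCV 4.12 (cv2) and the standard library are available. Lean on these libraries where they do the work, as an engineer would, in place of code of your own. Each camera call takes 0.05 s, during which the arm holds its last target. There are 200 camera calls.

TASK

One of the two tape cutters has been left with its knife cassette pulled out: find out which one, push that cassette fully home against its stop, turning its red latch bar out of the way first if it stands in the cassette's path. Then, with the key's blade in the latch's slot, turn the latch clockwise until it seats across the cassette, and hang the key back upright in its wooden holder. Keep the fingers off the two machines themselves (the cassette may be touched), and leave the other cutter, which is already locked, and the things lying about as they are.

Things in the scene. Friction and masses are not known exactly. Their poses are not given: they have to be found in the camera images.
- cutter_1: Grey bench tape cutter, 330 x 190 mm, fixed; one of two alike, either may stand left or right. Origin: centre of its underside; x runs from its open front end (facing the robot) to the yellow tape roll at its rear, z up. Deck 45 mm above the bench. Roll and its cheeks (x from +60 to +184 mm) reach 187 mm above the bench. Latch axis (vertical) at x = -26, y = -72 mm.
- cutter_2: The other tape cutter, same shape and axes.
- home_1 (a point): Where the centre of cutter_1's cassette lies when it is fully home (at cutter x = +20, y = 0, 20 mm above the deck); axes as the cutter. The stop, a block 30 mm high, is 35 mm further along x. Two aluminium guide rails 12 mm high and 8 mm wide run along x, inner faces at y = +-49.8 mm, from 175 mm before this point up to the stop. The bare deck ends 185 mm before it.
- home_2 (a point): The same point of cutter_2.
- cassette_1_mid (a point): Centre of the knife cassette on cutter_1, 20 mm above its underside; axes as the cutter's. Loose, about 0.4 kg, slides on the deck. Black, 70 mm long (x) x 96 mm wide (y), 43 mm high; orange front plate 60 mm wide, 40 mm high, its flat front face 35 mm before the centre. When pulled out, its centre is 125 to 140 mm before the home place, wholly in front of the latch.
- cassette_2_mid (a point): The same point of the cassette on cutter_2.
- latch_1 (a joint): Angle of cutter_1's latch, rad, growing clockwise from above. 0 (hard stop): open, red bar points to the cutter's -x beside the rails. 1.571 (hard stop): locked, bar points to +y across the path, 5 mm behind a cassette that is home. Bar 12 mm wide, tip 46 mm from the axis, 14 to 23 mm above the deck; it blocks the path above about 0.4 rad. Friction 0.15 N m; stays where left.
- latch_2 (a joint): Angle of cutter_2's latch, same meaning.
- slot_1 (a point): Centre of the floor of the screwdriver slot in cutter_1's latch head (steel, 32 mm diameter), on the latch axis, 67 mm above the bench. Slot 4.2 mm wide, 8 mm deep, open upward and at both ends, running along the bar: this point's x lies along the slot (the bar points to its -x), z up.
- slot_2 (a point): The same point of cutter_2's latch.
- key_grip (a point): Centre of the handle of the latch key, a flat-blade driver 140 mm long, 0.14 kg, 96 mm above the blade's tip. Red handle with flat sides, 34 (x) x 24 (y) x 80 mm (z, up when the blade points down); black collar under it 40 mm across, its underside 50 mm above the tip; shank 11 mm; steel blade 17 mm wide (x), 2.4 mm thick (y), 16 mm long, on the axis.
- key_tip (a point): Middle of the tip edge of the key's blade; axes as key_grip.
- holder_top (a point): Centre of the top of the fixed wooden key holder, 70 (x) x 60 (y) x 58 mm high. A slot 24 mm (x) x 18 mm (y) goes right through it from the top; the key hangs in it blade down, collar resting on the top, so that the blade's tip is 50 mm below this point. The key's x lies roughly along the holder's x.
- blue_roll: Roll of blue tape lying flat on the bench, 100 mm diameter, 50 mm high, loose. Origin: centre of its underside.
- mug: White mug, 76 mm diameter, 92 mm high, loose. Origin: centre of its underside.
- mouse: Black computer mouse, 108 x 60 x 30 mm, loose. Origin: centre of its underside.

How it is judged:
On the way, in this order (a step that is already met when the one before it is completed fails the run):
1. the cassette that was out is fully home against its stop (x of cassette_1_mid in the frame of cutter_1 above 0.0175 m), for 0.2 s.
2. the key's blade is in the slot of that cutter's latch, which is not yet locked (z of key_tip in the frame of slot_1 below 0.0055 m and distance between key_tip and slot_1 below 0.012 m and value of joint latch_1 below 1.3 rad), for 0.1 s.
3. the latch is turned right to its locked stop with the blade still in the slot and the cassette home (z of key_tip in the frame of slot_1 below 0.0055 m and distance between key_tip and slot_1 below 0.012 m and value of joint latch_1 above 1.5 rad and x of cassette_1_mid in the frame of cutter_1 above 0.0165 m), for 0.2 s.
At the end, for the whole second after the job is handed in: The cassette that was out is home (within 3.5 mm) and flat, both latches are at their locked stops (within 0.07 rad), the key hangs in its holder, collar down on the top (within 4 mm), centred within 12 mm and upright within 0.08 rad, and the fingers touch nothing (x of cassette_1_mid in the frame of cutter_1 above 0.0165 m and angle between cassette_1_mid's own z axis and vertical below 0.04 rad and value of joint each of latch_1, latch_2 above 1.5 rad and horizontal distance between key_tip and holder_top below 0.012 m and z of key_tip in the frame of holder_top below -0.046 m and angle between key_tip's own z axis and vertical below 0.08 rad and contact force between the fingers and anything else below 0.3 N).
It fails at once if the other cutter's cassette moved (over 8 mm) or its latch turned away from locked (distance of cassette_2_mid from where it was at the start of the episode above 0.008 m or value of joint latch_2 below 1.4 rad).
It fails at once if fingers or arm pressed on one of the machines or their latches (over 3 N) (contact force between any of the fingers, the arm and cutter_1 above 3 N or contact force between any of the fingers, the arm and cutter_2 above 3 N).
It fails at once if a bystander (blue roll, mug, mouse) moved more than 20 mm (distance of any of blue_roll, mug, mouse from where it was at the start of the episode above 0.02 m).
It also fails if it takes over 67 s, if anything falls off the work surface, if the arm or the gripper's body presses on something with over 40 N, if the wrist force passes 120 N, or if a joint passes its speed limit or range.

## Working session

There is one attempt and no reset: what is moved stays moved. The work goes in short steps, each a Python script; the robot and the scene stay as the last script left them, time stands still between calls to the robot, and variables do not carry over. Pictures are saved under pics/ and viewed, at most 13 in all, crops included, and the job is handed in when it is done.

```bash
mkdir -p pics
cat > h.py <<'E'
import numpy as np, cv2
from station import ctrl, cams
def K(p):
    f=p["image"].shape[0]/2/np.tan(np.radians(p["vertical_fov"])/2); return f,p["cx"],p["cy"]
def pix(p,P):
    f,cx,cy=K(p); q=p["camera_from_world"]@np.append(P,1); return np.array([f*q[0]/q[2]+cx,f*q[1]/q[2]+cy])
def atz(p,u,v,z):
    """world point on the pixel's ray at height z"""
    f,cx,cy=K(p); T=np.linalg.inv(p["camera_from_world"]); d=T[:3,:3]@np.array([(u-cx)/f,(v-cy)/f,1]); o=T[:3,3]
    return o+d*(z-o[2])/d[2]
def cloud(p):
    f,cx,cy=K(p); T=np.linalg.inv(p["camera_from_world"]); z=p["range_z"]; v,u=np.indices(z.shape)
    c=np.stack([(u-cx)/f*z,(v-cy)/f*z,z],-1); return c@T[:3,:3].T+T[:3,3]
def loc(p,t,z=None,n=3):
    r=[]
    for d in cams.tip_of(p,t)[:n]:
        u,v=np.array(d["location"])*[512,384]; r.append((round(d["p"],2),np.round([u,v],1),None if z is None else np.round(atz(p,u,v,z),4)))
    return r
def save(p,n,s=None):
    im=p["image"][...,::-1]
    if s: a,b,c,d=s; im=im[b:d,a:c]; k=min(800/im.shape[1],600/im.shape[0]); im=cv2.resize(im,None,fx=k,fy=k,interpolation=cv2.INTER_CUBIC)
    cv2.imwrite("pics/"+n,im)
E
python3 - <<'E'
from h import *
print(ctrl.read_clock(),ctrl.read_eef_rot())
for c in("top","scene"):
    p=cams.read_camera(c); np.savez(c,**p); save(p,c+".png"); T=np.linalg.inv(p["camera_from_world"]); print(c,T.round(3).tolist(),K(p))
    for t,z in dict(cutter_1=0,cassette_1_mid=.065,home_1=.065,slot_1=.067,key_grip=.104,key_tip=None,holder_top=.058,blue_roll=0,mug=0,mouse=0).items(): print(t,loc(p,t,z))
E
```

```text
0.0 [-2.15718715e-05  1.22159893e-01  9.92510120e-01 -7.89023273e-04]
top [[0.026, -0.997, 0.074, 0.43], [-1.0, -0.026, 0.009, 0.024], [-0.007, -0.074, -0.997, 1.535], [0.0, 0.0, 0.0, 1.0]] (np.float64(469.26953124559236), 251.4044251765702, 195.6506747972878)
cutter_1 [(0.69, array([215.3, 174.5]), array([0.6113, 0.1586, 0.    ]))]
cassette_1_mid [(0.73, array([317.1, 214.7]), array([ 0.4853, -0.1697,  0.065 ]))]
home_1 [(0.94, array([217.2, 168.3]), array([0.6234, 0.1476, 0.065 ])), (0.64, array([309.3, 175.8]), array([ 0.6071, -0.1433,  0.065 ]))]
slot_1 [(0.67, array([235.2, 189.4]), array([0.5579, 0.0886, 0.067 ])), (0.65, array([336.6, 184.7]), array([ 0.5809, -0.2291,  0.067 ]))]
key_grip [(0.73, array([381.7, 210.9]), array([ 0.5005, -0.3608,  0.104 ])), (0.4, array([218.4, 169.7]), array([0.6141, 0.1404, 0.104 ])), (0.3, array([376. , 214.6]), array([ 0.4887, -0.3436,  0.104 ]))]
key_tip []
holder_top [(0.6, array([378.7, 213.4]), array([ 0.4947, -0.3638,  0.058 ])), (0.29, array([216.7, 176.3]), array([0.5988, 0.149 , 0.058 ])), (0.23, array([311.9, 173.6]), array([ 0.6151,
[... 713 characters left out ...]
]))]
home_1 [(0.77, array([206.8, 231.2]), array([ 0.6178, -0.1364,  0.065 ])), (0.65, array([304.6, 196.7]), array([0.6187, 0.1464, 0.065 ]))]
slot_1 [(0.78, array([167.6, 229.8]), array([ 0.5772, -0.2308,  0.067 ])), (0.63, array([277.2, 184.4]), array([0.5561, 0.0913, 0.067 ]))]
key_grip [(0.76, array([108. , 213.7]), array([ 0.4955, -0.3596,  0.104 ]))]
key_tip [(0.6, array([346.9, 140.7]), None)]
holder_top [(0.81, array([111.1, 219. ]), array([ 0.4867, -0.3637,  0.058 ]))]
blue_roll [(0.8, array([344.5, 137.9]), array([0.4425, 0.38  , 0.    ]))]
mug [(0.55, array([379.3, 180.5]), array([0.6219, 0.4015, 0.    ]))]
mouse [(0.72, array([130.1, 269. ]), array([ 0.6173, -0.3574,  0.    ]))]
```

Run:
```python
from h import *
p=dict(np.load("top.npz")); save(p,"topc.png",(130,100,430,260))
p=dict(np.load("scene.npz")); save(p,"scenec.png",(70,90,400,330))
```

```text
(no output)
```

View pics/topc.png

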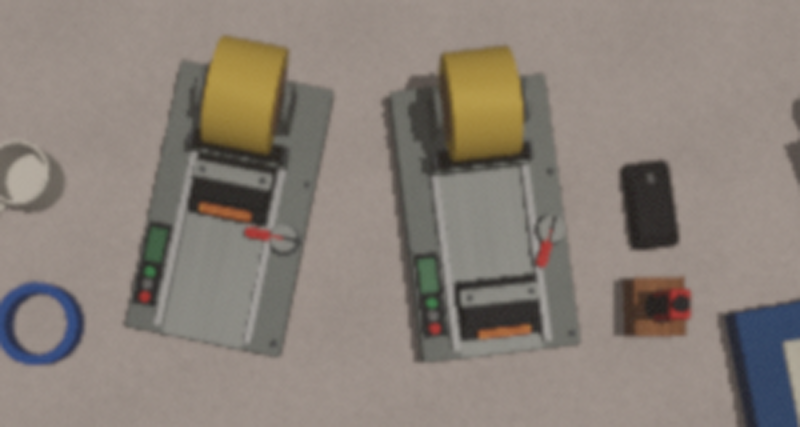

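View pics/scenec.png

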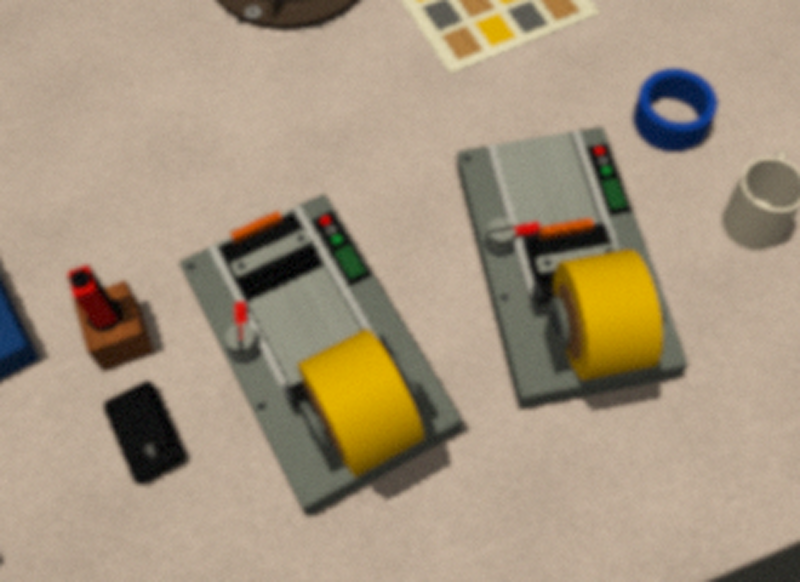

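The right cutter (y≈-0.15) has its cassette pulled out near its front edge (top crop ~500,310). Its latch bar, head at ~(549,228) and tip at ~(541,265), is turned slightly clockwise from open. The left cutter is locked, and the key stands in the holder at ~(660,305). Next I'll measure poses from depth and colour.

Run:
```python
from h import *
for c in("top","scene"):
    p=dict(np.load(c+".npz")); X=cloud(p); im=p["image"].astype(int); ok=p["range_z"]>0
    R=(X[...,0]>.35)&(X[...,0]<.9)&(X[...,1]>-.3)&(X[...,1]<.01)&ok
    m=R&(X[...,2]>.03)&(X[...,2]<.052)
    r=cv2.minAreaRect(X[m][:,:2].astype(np.float32)*1000); print(c,"deck",r, np.median(X[m][:,2]))
    hsv=cv2.cvtColor(p["image"],cv2.COLOR_RGB2HSV)
    red=((hsv[...,0]<5)|(hsv[...,0]>174))&(hsv[...,1]>150)&(hsv[...,2]>90)
    ora=(hsv[...,0]>=5)&(hsv[...,0]<16)&(hsv[...,1]>150)&(hsv[...,2]>90)
    for n,mm,z in(("red",red,.0665),("ora",ora,.08)):
        k,l,s,ce=cv2.connectedComponentsWithStats(mm.astype(np.uint8),connectivity=8)
        for i in range(1,k):
            if s[i,4]>8:
                v,u=np.nonzero(l==i); W=np.array([atz(p,a,b,z)[:2] for a,b in zip(u,v)]); mn=W.mean(0); e,V=np.linalg.eigh(np.cov(W.T)); 
                print(n,s[i,4],ce[i].round(1),"at",mn.round(4),"dir",V[:,1].round(3),"len",(12*e)**.5*1000, "z",np.median(X[l==i][:,2]).round(4))
    # holder top, key
    H=ok&(X[...,1]<-.3)&(X[...,1]>-.45)&(X[...,0]>.43)&(X[...,0]<.56)
    m=H&(X[...,2]>.05)&(X[...,2]<.064); print("holder",m.sum(),cv2.minAreaRect(X[m][:,:2].astype(np.float32)*1000))
    m=H&(X[...,2]>.128); print("keytop",m.sum(),X[m].mean(0) if m.any() else 0,X[m].max(0) if m.any() else 0)
    m=H&(X[...,2]>.08); print(cv2.minAreaRect(X[m][:,:2].astype(np.float32)*1000))
    # cassette top
    m=R&(X[...,2]>.078)&(X[...,2]<.096)&(X[...,0]<.57); print("cass",m.sum(),cv2.minAreaRect(X[m][:,:2].astype(np.float32)*1000),np.median(X[m][:,2]))
```

```text
top deck ((594.0325927734375, -152.89065551757812), (330.3171081542969, 191.26486206054688), 8.329804420471191) 0.045479692517627734
red 311 [104.3 151.7] at [0.6674 0.5068] dir [-0.817  0.577] len [117.65224692 222.88701983] z 0.0034
red 17 [226.1 187.2] at [0.564  0.1176] dir [0.155 0.988] len [ 7.08913654 24.26993891] z 0.0695
red 20 [333.5 194.5] at [ 0.5498 -0.2199] dir [-0.966  0.26 ] len [ 7.68742766 26.09227934] z 0.0686
red 17 [383.4 209.7] at [ 0.5062 -0.3761] dir [-0.079  0.997] len [ 9.14135801 20.58732919] z 0.144
red 9 [184. 211.] at [0.4859 0.2472] dir [0.662 0.749] len [9.35591747 9.459608  ] z 0.0508
red 21 [383.8 217.7] at [ 0.4812 -0.3775] dir [0.109 0.994] len [10.00996053 21.38628898] z 0.1439
red 10 [292.5 222.8] at [ 0.4579 -0.0932] dir [-0.034  0.999] len [ 8.51903566 11.67743978] z 0.0505
ora 113 [107.2 141.8] at [0.6967 0.4948] dir [-0.908  0.419] len [113.9708771  233.65678221] z 0.0037
ora 63 [214.2 179.1] at [0.5874 0.1546] dir [0.173 0.985] len [10.39000893 60.70685094] z 0.0854
ora 39 [318.8 223.7] at [ 0.457  -0.1736] dir [-0.14  0.99] len [ 6.4823623 
[... 1723 characters left out ...]
-0.5672] dir [-0.979 -0.205] len [ 75.13165526 123.38494978] z 0.047
ora 42 [118.3 209.7] at [ 0.4794 -0.3363] dir [0.434 0.901] len [14.88597143 22.91635305] z 0.0585
ora 186 [113.7 226.3] at [ 0.5226 -0.3577] dir [0.551 0.834] len [39.4700537  70.16556474] z 0.0585
holder 377 ((492.26513671875, -357.0082702636719), (73.83917236328125, 60.36402893066406), 2.3103671073913574)
keytop 159 [ 0.4964042  -0.35663211  0.14305711] [ 0.50974181 -0.34511402  0.15132041]
((493.39385986328125, -357.2427062988281), (25.223491668701172, 36.90476989746094), 88.06633758544922)
cass 664 ((496.63287353515625, -187.7692413330078), (84.47348022460938, 136.7459716796875), 26.884056091308594) 0.08641033030289663
```

```bash
cat >> h.py <<'E'
YAW=0.1452; C=np.array([.5942,-.1515]); c_,s_=np.cos(YAW),np.sin(YAW); RC=np.array([[c_,-s_],[s_,c_]])
def cw(x,y,z): return np.append(C+RC@[x,y],z)          # cutter -> world
def wc(P): return RC.T@(np.array(P)[:2]-C)
def quat(th): f=(th+np.pi/2)/2; return np.array([0,np.cos(f),np.sin(f),0])   # tool down, tool y at angle th
def best(P,th):
    o=[(abs(j[6]),t) for t in(th,th+np.pi,th-np.pi) if (j:=ctrl.inverse_kinematics(P,quat(t))) is not None]; return min(o)[1]
def st(m=""): print(m,"t",round(ctrl.read_clock(),2),np.round(ctrl.read_position(),4),"F",np.round(ctrl.read_contact_force(),2),"g",round(ctrl.read_gripper_width(),4))
E
python3 - <<'E'
from h import *
P=cw(-.113,-.0635,.16); th=best(P,YAW); print(th,ctrl.inverse_kinematics(P,quat(th)))
ctrl.set_gripper(0,20); st()
ctrl.move_ptp(P,quat(th)); st()
ctrl.move_linear(cw(-.113,-.0635,.068),rate=.2); st("down")
print(ctrl.move_linear(cw(-.113,-.0505,.068),rate=.02,guard=4)); st("nudged"); print(wc(ctrl.read_position()))
p=cams.read_camera("scene"); save(p,"n.png",(130,130,280,250))
E
```

```text
0.1452 [-0.24432952  0.45673898  0.81747603  1.90399911 -0.40545012  0.95373531
  0.90774724]
 t 2.54 [0.1515 0.6064 0.2267] F [-1.26  0.12 -0.08] g 0.0005
 t 5.71 [ 0.492  -0.2298  0.1599] F [ 1.17 -0.38  0.07] g 0.0004
down t 6.32 [ 0.4919 -0.231   0.0685] F [0.25 0.32 0.6 ] g 0.0008
True
nudged t 6.76 [ 0.4913 -0.2241  0.069 ] F [-0.9   0.82  6.31] g 0.0007
[-0.11229265 -0.05698753]
```

View pics/n.png

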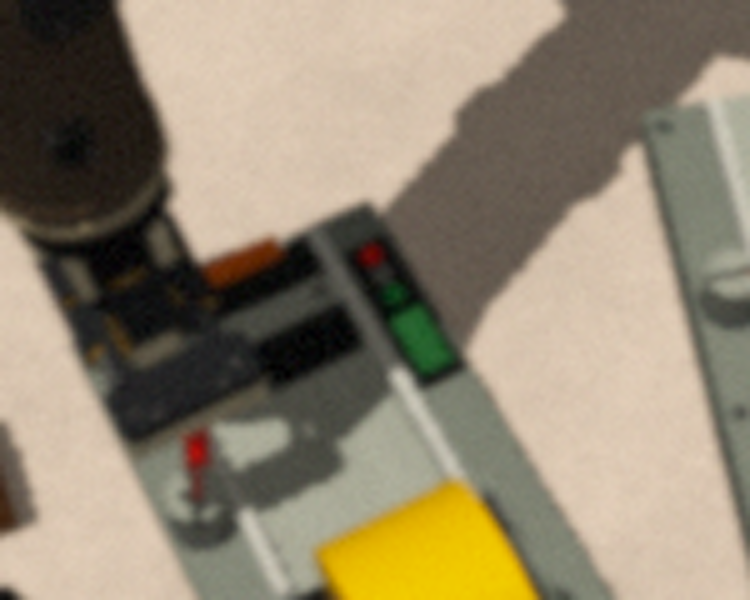

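The closed fingers sit at the cassette's -y side, about (200,350) in the crop, clear of the red bar tip at (197,450). The upward force looks odd, so I'll re-read it at rest.

Run:
```python
from h import *
ctrl.wait(.1); st()
print(ctrl.move_linear(cw(-.113,-.0535,.069),rate=.015,guard=9)); st(); ctrl.wait(.1); st(); print(wc(ctrl.read_position()))
```

```text
t 6.91 [ 0.4913 -0.2241  0.069 ] F [-1.02  0.12  6.48] g 0.0005
False
 t 7.31 [ 0.4906 -0.221   0.0693] F [ 1.73 -2.38  4.  ] g 0.0006
 t 7.41 [ 0.4906 -0.221   0.0693] F [ 1.36 -2.43  3.74] g 0.0003
[-0.11260196 -0.05372798]
```

Run:
```python
from h import *
print(ctrl.move_linear(cw(-.113,-.0510,.069),rate=.015,guard=5)); ctrl.wait(.1); st(); print(wc(ctrl.read_position()))
P=ctrl.read_position()
ctrl.move_linear(cw(-.113,-.066,.069),rate=.1); ctrl.wait(.05);st("off")
ctrl.move_linear(cw(-.113,-.066,.14),rate=.2)
p=cams.read_camera("scene"); 
hsv=cv2.cvtColor(p["image"],cv2.COLOR_RGB2HSV)
ora=((hsv[...,0]>=5)&(hsv[...,0]<16)&(hsv[...,1]>150)&(hsv[...,2]>90)).astype(np.uint8); ora[:, :140]=0; ora[:,240:]=0
v,u=np.nonzero(ora); W=np.array([wc(atz(p,a,b,.085)) for a,b in zip(u,v)]); print(W.mean(0),W.min(0),W.max(0)); save(p,"o.png",(130,130,280,250))
```

```text
True
 t 7.72 [ 0.4909 -0.2208  0.0694] F [ 1.37 -0.28  1.97] g 0.0005
[-0.11224898 -0.05366474]
off t 8.03 [ 0.4914 -0.233   0.0687] F [-0.16  0.84 -0.72] g 0.0004
[-0.13181036  0.00761521] [-0.14204383 -0.03687059] [0.09970851 0.02881272]
```

View pics/o.png

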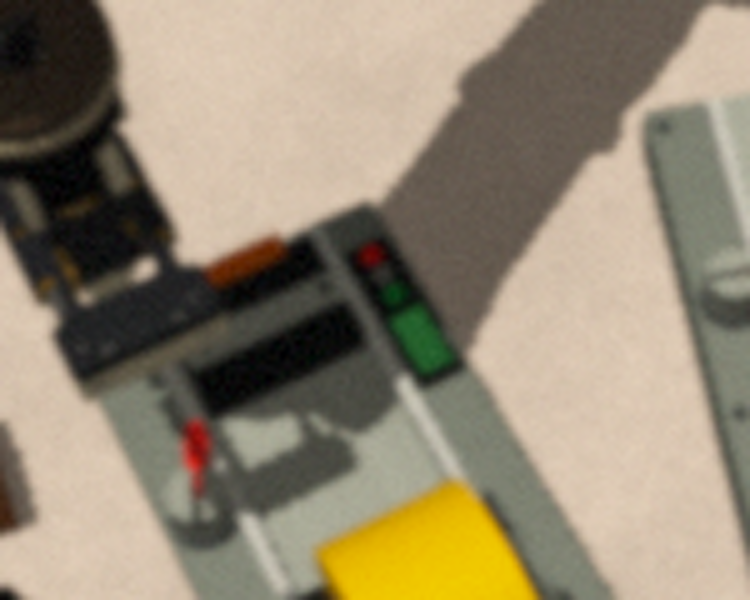

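The cassette has moved over to its +y rail, and the latch bar's tip at (197,425) stands near the -y rail. Now the guarded push.

```bash
cat >> h.py <<'E'
def latch(p,Cc=None):
    """cutter_1 latch angle from the red bar"""
    hsv=cv2.cvtColor(p["image"],cv2.COLOR_RGB2HSV); m=((hsv[...,0]<6)|(hsv[...,0]>174))&(hsv[...,1]>130)&(hsv[...,2]>70)
    v,u=np.nonzero(m); W=np.array([wc(atz(p,a,b,.0665)) for a,b in zip(u,v)])-[-.026,-.072]
    W=W[np.hypot(*W.T)<.055]
    if len(W)<8: return len(W),None
    d=W.mean(0); e,V=np.linalg.eigh(np.cov(W.T)); a=V[:,1]*np.sign(V[:,1]@d)
    return len(W),np.arctan2(d[1],-d[0]).round(3),np.arctan2(a[1],-a[0]).round(3)
E
python3 - <<'E'
from h import *
p=cams.read_camera("scene"); print(latch(p))
P=cw(-.175,.002,.10); th=best(P,YAW+np.pi/2); print(th)
ctrl.move_ptp(P,quat(th)); ctrl.move_linear(cw(-.175,.002,.058),rate=.15); ctrl.wait(.1); st()
print(ctrl.move_linear(cw(-.145,.002,.058),rate=.05,guard=5)); st(); print(wc(ctrl.read_position())); p=cams.read_camera("scene"); print(latch(p)); save(p,"p.png",(130,130,280,250))
E
```

```text
(51, np.float64(0.384), np.float64(0.389))
-1.4255963267948966
 t 10.3 [ 0.4212 -0.1754  0.0588] F [ 0.85 -0.15  0.04] g 0.0003
True
 t 10.79 [ 0.4445 -0.1712  0.0579] F [-0.23  0.83 -0.53] g 0.0004
[-0.1509409   0.00221182]
(48, np.float64(0.378), np.float64(0.408))
```

View pics/p.png

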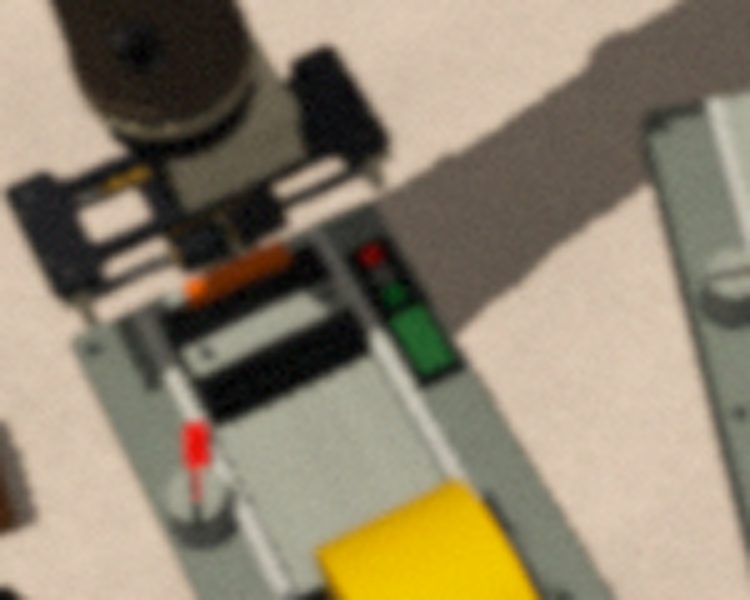

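The fingers are touching the orange plate, the cassette is straight, and the bar tip at (195,430) lies just over the rail beside the cassette's corner. I'll push on, checking the bar.

Run:
```python
from h import *
print(ctrl.move_linear(cw(-.125,.003,.058),rate=.03,guard=7)); st(); print(wc(ctrl.read_position())); p=cams.read_camera("scene"); print(latch(p)); ctrl.wait(.05); st(); save(p,"q.png",(130,130,280,250))
```

```text
False
 t 11.91 [ 0.4702 -0.1665  0.058 ] F [-2.42 -1.95 -0.77] g 0.0003
[-0.12488435  0.00310395]
(45, np.float64(0.377), np.float64(0.358))
 t 12.01 [ 0.4702 -0.1665  0.058 ] F [-2.35 -2.63 -0.17] g 0.0006
```

View pics/q.png

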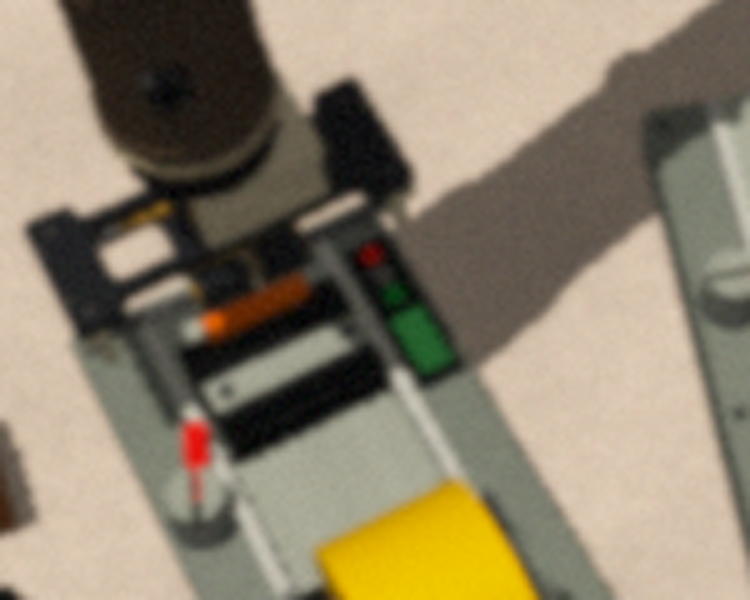

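The cassette's corner has passed the bar tip without turning it (bar still at (195,440)), so the path is clear. I'll push home.

Run:
```python
from h import *
print(ctrl.move_linear(cw(-.040,.003,.058),rate=.08,guard=12)); st(); print(wc(ctrl.read_position())); 
print(ctrl.move_linear(cw(-.016,.003,.058),rate=.03,guard=8)); st(); print(wc(ctrl.read_position()))
ctrl.wait(.3); st()
p=cams.read_camera("scene"); print(latch(p)); print(loc(p,"cassette_1_mid",.065))
```

```text
False
 t 13.22 [ 0.5546 -0.1539  0.0581] F [0.11 0.44 0.12] g 0.0005
[-0.03948779  0.00330639]
True
 t 13.55 [ 0.556  -0.1537  0.0577] F [0.12 0.97 0.76] g 0.0005
[-0.03809286  0.00332966]
 t 13.85 [ 0.5551 -0.1537  0.0573] F [ 0.76  0.2  -0.56] g 0.0005
(6, None)
[(0.84, array([197.5, 224.8]), array([ 0.5913, -0.1535,  0.065 ]))]
```

Run:
```python
from h import *
print(ctrl.move_linear(cw(-.014,.003,.058),rate=.03,guard=14)); st(); print(wc(ctrl.read_position()))
ctrl.wait(.3); st(); print(wc(ctrl.read_position()))
p=cams.read_camera("scene"); print(latch(p)); print([wc(l[2]) for l in loc(p,"cassette_1_mid",.065)])
```

```text
True
 t 14.5 [ 0.5677 -0.152   0.057 ] F [-0.78 -0.35 -0.23] g 0.0004
[-0.02627108  0.00335956]
 t 14.8 [ 0.5668 -0.1519  0.0567] F [-0.32 -0.73 -0.11] g 0.0006
[-0.02714372  0.00355218]
(10, np.float64(0.402), np.float64(-0.603))
[array([0.00956153, 0.00042097])]
```

Run:
```python
from h import *
print(ctrl.move_linear(cw(-.012,.003,.058),rate=.02,guard=22)); st(); print(wc(ctrl.read_position()))
p=cams.read_camera("scene")
print(latch(p)); print([wc(l[2]) for l in loc(p,"cassette_1_mid",.065)])
print(ctrl.move_linear(cw(-.012,.003,.058),rate=.02,guard=25)); print(wc(ctrl.read_position()))
ctrl.move_linear(cw(-.06,.003,.06),rate=.2)
ctrl.move_linear(cw(-.07,.003,.20),rate=.25)
for c in("scene","top"):
    p=cams.read_camera(c); print(latch(p)); np.savez(c+"2",**p); print([(l[0],wc(l[2])) for l in loc(p,"cassette_1_mid",.065)],[l[2] for l in loc(p,"slot_1",.067)])
    if c=="scene": save(p,"r.png",(130,150,280,270))
st()
```

```text
True
 t 15.32 [ 0.5675 -0.1517  0.0564] F [-0.27  0.64  0.26] g 0.0006
[-0.02639738  0.00366693]
(10, np.float64(0.428), np.float64(-0.488))
[array([0.00847265, 0.0047238 ])]
True
[-0.02672476  0.00406833]
(45, np.float64(0.369), np.float64(0.265))
[(0.97, array([9.71601457e-03, 9.51883326e-05])), (0.52, array([0.07153388, 0.27908657]))] [array([0.558 , 0.0863, 0.067 ]), array([ 0.571 , -0.2295,  0.067 ])]
(0, None)
[(0.85, array([ 0.02402002, -0.00229966])), (0.61, array([-0.12992635, -0.19323432]))] [array([0.559 , 0.0853, 0.067 ])]
 t 17.17 [ 0.5242 -0.1585  0.1991] F [-0.7  -0.54  0.16] g 0.0005
```

View pics/r.png

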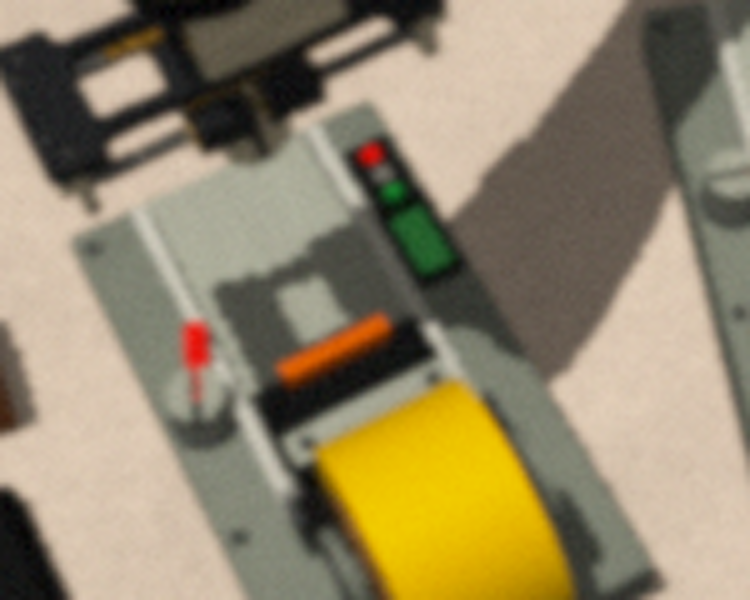

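The cassette is home against its stop: three pushes stopped at the same x, and it now lies beside the roll. The bar is unchanged at ~0.38 rad. Next: latch head centre, then the key.

Run:
```python
from h import *
for f in("top","scene","scene2"):
    p=dict(np.load(f+".npz")); X=cloud(p); ok=p["range_z"]>0
    for nm,c in(("L1",[.577,-.228]),("L2",[.557,.089])):
        m=ok&(np.hypot(X[...,0]-c[0],X[...,1]-c[1])<.028)&(X[...,2]>.0705)&(X[...,2]<.082)
        if m.sum()<5: continue
        v,u=np.nonzero(m); W=np.array([atz(p,a,b,.075)[:2] for a,b in zip(u,v)]); ce,r=cv2.minEnclosingCircle(W.astype(np.float32)*1000)
        print(f,nm,m.sum(),"depth mean",X[m].mean(0).round(4),"ray mean",W.mean(0).round(4),"circ",np.round(ce,1),round(r,1))
        # gray intensity disc
    H=ok&(X[...,1]<-.3)&(X[...,1]>-.45)&(X[...,0]>.43)&(X[...,0]<.56)&(X[...,2]>.136)
    if H.any():
        v,u=np.nonzero(H); W=np.array([atz(p,a,b,.148)[:2] for a,b in zip(u,v)]); print("key top ray",W.mean(0).round(4),cv2.minAreaRect(W.astype(np.float32)*1000))
```

```text
top L1 67 depth mean [ 0.5779 -0.2273  0.0747] ray mean [ 0.5779 -0.2272] circ [ 572.8 -226. ] 21.1
top L2 73 depth mean [0.5599 0.088  0.0748] ray mean [0.5598 0.088 ] circ [559.9  93. ] 21.1
key top ray [ 0.491  -0.3565] ((490.8805236816406, -355.8365478515625), (32.863677978515625, 23.564775466918945), 0.34519603848457336)
scene L1 110 depth mean [ 0.5787 -0.2255  0.0752] ray mean [ 0.5786 -0.2256] circ [ 575.1 -223.6] 21.7
scene L2 93 depth mean [0.561  0.0887 0.0754] ray mean [0.5608 0.0888] circ [563.4  92. ] 20.5
key top ray [ 0.4971 -0.3566] ((497.0172424316406, -356.165283203125), (37.0366325378418, 25.329681396484375), 0.5773293972015381)
scene2 L1 107 depth mean [ 0.5789 -0.2257  0.0752] ray mean [ 0.5788 -0.2257] circ [ 576.4 -224.7] 19.4
scene2 L2 99 depth mean [0.5613 0.089  0.0752] ray mean [0.5611 0.0891] circ [562.4  93.6] 21.3
key top ray [ 0.497  -0.3566] ((496.97021484375, -356.2030334472656), (37.04017639160156, 25.128917694091797), 0.9053747653961182)
```

Run:
```python
from h import *
b=.008; L=np.array([.578,-.2263])
for b0 in(np.pi/2,-np.pi/2):
    print(b0,[None if (j:=ctrl.inverse_kinematics(np.append(q,z),quat(b0+a))) is None else j.round(2) for q,z,a in(([.4915,-.3565],.095,b),(L,.16,-.235),(L,.16,-1.5))])
b0=min((abs(ctrl.inverse_kinematics([.578,-.2263,.16],quat(t-.6))[6]),t) for t in(np.pi/2,-np.pi/2))[1]; print(b0)
q=quat(b0+b)
ctrl.set_gripper(.09,40)
ctrl.move_ptp([.4915,-.3565,.19],q); ctrl.move_linear([.4915,-.3565,.095],rate=.15); st()
ctrl.set_gripper(.0,40); st("grip")
p=cams.read_camera("scene"); save(p,"g.png",(60,130,210,250))
ctrl.move_linear([.4915,-.3565,.185],rate=.12); st("up")
open("b0","w").write(str(b0))
```

```text
1.5707963267948966 [array([ 0.34,  0.55,  0.29,  1.78, -0.2 ,  0.84,  2.3 ]), array([ 0.02,  0.5 ,  0.4 ,  1.69, -0.23,  0.99,  1.83]), array([-0.18,  0.56,  0.71,  1.71, -0.42,  1.03,  0.75])]
-1.5707963267948966 [array([-0.1 ,  0.77,  1.05,  1.82, -0.78,  1.04, -0.3 ]), array([-0.41,  0.78,  1.23,  1.72, -0.79,  1.22, -0.79]), array([-0.39,  0.74,  1.15,  1.72, -0.73,  1.18, -2.11])]
-1.5707963267948966
 t 20.21 [ 0.492  -0.3567  0.0958] F [ 0.08 -0.43  0.02] g 0.0896
grip t 21.25 [ 0.4915 -0.3568  0.0951] F [-0.95 -1.1  -0.21] g 0.0243
up t 22.2 [ 0.4913 -0.356   0.1843] F [ 0.39 -0.21 -0.9 ] g 0.024
```

The grip is 24 mm wide, as expected. I'll move over the latch and lower under guard.

```bash
cat >> h.py <<'E'
B0=-np.pi/2; L=np.array([.578,-.2263]); DZ=.0871
E
python3 - <<'E'
from h import *
a=-.24
ctrl.move_ptp(np.append(L,.185),quat(B0+a)); ctrl.move_linear(np.append(L,.168),rate=.1); ctrl.wait(.1); st()
p=cams.read_camera("scene"); save(p,"k.png",(130,170,210,230)); print(loc(p,"key_tip",.081),loc(p,"slot_1",.075),latch(p))
g=ctrl.move_linear(np.append(L,.155),rate=.02,guard=5); st(g); print("tip z",ctrl.read_position()[2]-DZ)
E
```

```text
t 23.29 [ 0.5776 -0.227   0.1681] F [ 0.03  0.53 -1.29] g 0.0239
[(0.51, array([167. , 226.3]), array([ 0.574 , -0.2288,  0.081 ]))] [(0.71, array([167.6, 231.8]), array([ 0.5865, -0.2319,  0.075 ])), (0.71, array([278.5, 185.6]), array([0.5651, 0.0908, 0.075 ])), (0.63, array([200.3, 232.4]), array([ 0.6193, -0.1536,  0.075 ]))] (99, np.float64(-0.056), np.float64(-0.031))
True t 24.1 [ 0.5779 -0.2261  0.1548] F [-0.54 -0.19  5.75] g 0.0237
tip z 0.06773027938080191
```

View pics/k.png

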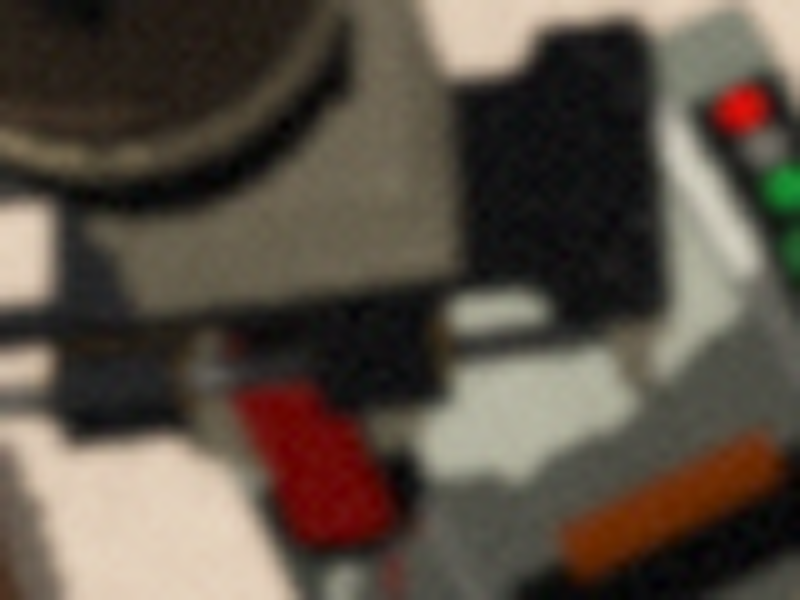

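The blade tip reached z=0.068, which is the slot floor, so the key is in. The picture shows the key upright over the latch head. Turning clockwise in steps.

Run:
```python
from h import *
P=np.append(L,.1553); ctrl.wait(.15)
for a in np.r_[np.arange(-.4,-1.41,-.2),-1.46,-1.52]:
    ctrl.move_ptp(P,quat(B0+a)); print(round(a,2),round(ctrl.read_clock(),2),"M",np.round(ctrl.read_torque(),2),"F",np.round(ctrl.read_contact_force(),1),ctrl.read_position().round(4) if hasattr(ctrl.read_position(),'round') else ctrl.read_position())
p=cams.read_camera("scene"); print(latch(p)); save(p,"t.png",(130,170,230,245))
```

```text
-0.4 24.51 M [0.02 0.38 0.1 ] F [-0.4  0.3  2.9] [ 0.578  -0.2265  0.1554]
-0.6 24.8 M [0.1  0.29 0.1 ] F [-0.4  0.7  2.6] [ 0.5781 -0.2264  0.1554]
-0.8 25.1 M [0.33 0.12 0.13] F [0.7 1.6 2.4] [ 0.5782 -0.2262  0.1554]
-1.0 25.41 M [ 0.54 -0.14  0.08] F [0.6 1.7 3.6] [ 0.5783 -0.2261  0.1554]
-1.2 25.72 M [ 0.72 -0.5   0.12] F [1.8 2.7 3.8] [ 0.5784 -0.226   0.1554]
-1.4 26.02 M [ 0.87 -0.9   0.17] F [4.  2.8 3.7] [ 0.5785 -0.226   0.1554]
-1.46 26.27 M [ 1.05 -1.2   0.14] F [4.5 3.5 3.8] [ 0.5786 -0.226   0.1554]
-1.52 26.52 M [ 1.04 -1.26  0.22] F [4.  3.2 2.9] [ 0.5786 -0.226   0.1554]
(1, None)
```

View pics/t.png

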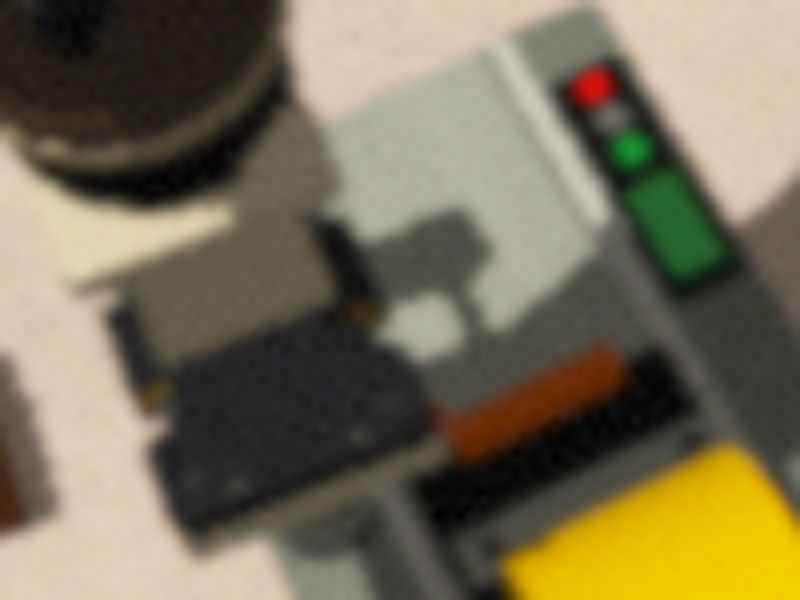

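The gripper is now turned nearly along the cutter. A sliver of the red bar shows at (432,418), pointing across the cassette. I'll turn on until the torque shows the hard stop.

Run:
```python
from h import *
P=np.append(L,.1550)
for a in(-1.57,-1.62,-1.67,-1.72):
    ctrl.move_ptp(P,quat(B0+a)); M=ctrl.read_torque(); print(a,round(ctrl.read_clock(),2),"M",np.round(M,2),"F",np.round(ctrl.read_contact_force(),1))
    if M[2]>.6: break
ctrl.wait(.3); print(ctrl.read_torque())
```

```text
-1.57 26.82 M [ 1.14 -1.19  0.14] F [4.4 5.2 5.8]
-1.62 27.07 M [ 1.12 -1.21  0.2 ] F [4.2 2.8 4.9]
-1.67 27.32 M [ 1.15 -1.2   0.31] F [4.4 3.7 5.9]
-1.72 27.57 M [ 1.04 -1.15  0.53] F [4.9 2.5 5.9]
[ 1.09606252 -1.18476879  0.53632516]
```

Torque has risen past latch friction to 0.53 N m, so the latch is at its stop. I'll unload, lift and check.

Run:
```python
from h import *
ctrl.move_ptp(np.append(L,.155),quat(B0-1.63)); print(np.round(ctrl.read_torque(),2),np.round(ctrl.read_contact_force(),1))
ctrl.move_linear(np.append(L,.21),rate=.12); st()
ctrl.move_ptp([.4915,-.3565,.21],quat(B0+.008)); ctrl.wait(.1); st()
p=cams.read_camera("scene"); print(latch(p)); np.savez("s3",**p); t=cams.read_camera("top"); print(latch(t)); np.savez("t3",**t)
im=cv2.resize(p["image"][140:260,60:230,::-1],None,fx=4.4,fy=4.4,interpolation=cv2.INTER_CUBIC); cv2.imwrite("pics/u.png",im)
print(loc(p,"key_tip",.1225),loc(p,"key_grip",.2185),[pix(p,[.4915,-.3565,z]) for z in(.1225,.2185)])
```

```text
[ 0.54 -1.55  0.27] [ 4.7  0.9 -0.3]
 t 28.73 [ 0.5775 -0.2261  0.2091] F [ 0.35  0.1  -1.28] g 0.024
 t 30.25 [ 0.4918 -0.3559  0.2095] F [-0.54 -0.01 -1.36] g 0.0239
(59, np.float64(1.591), np.float64(1.607))
(27, np.float64(1.53), np.float64(1.59))
[(0.62, array([199.4, 228.2]), array([ 0.6293, -0.1537,  0.1225])), (0.56, array([105. , 207.1]), array([ 0.4852, -0.3594,  0.1225]))] [(0.75, array([ 93.4, 190.8]), array([ 0.4927, -0.3576,  0.2185]))] [array([106.62411977, 208.78498076]), array([ 93.76706476, 190.23712384])]
```

View pics/u.png

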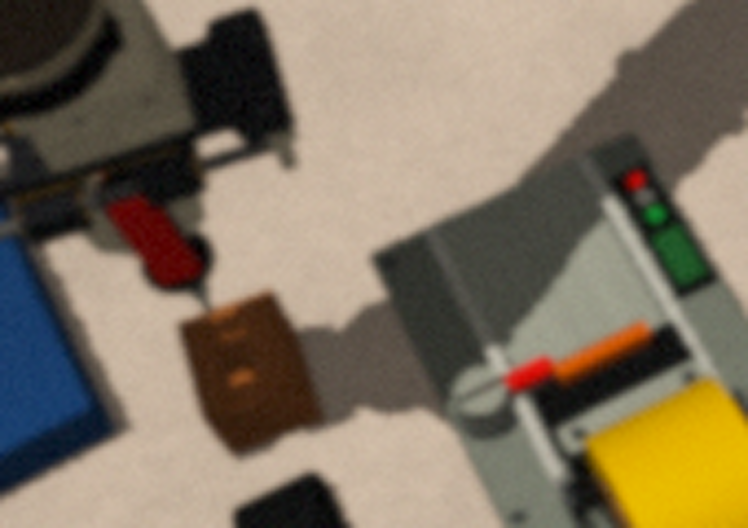

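The latch is across the cassette (red bar at (530,375)), and the key's tip at (207,300) is above the holder slot. Now to hang the key.

Run:
```python
from h import *
Q=lambda z:[.4915,-.3565,z]
g=ctrl.move_linear(Q(.125),rate=.12,guard=8); st(g)
g=g or ctrl.move_linear(Q(.092),rate=.03,guard=6); st(g)
if ctrl.read_position()[2]<.1:
    ctrl.set_gripper(.06); st("open"); ctrl.wait(.2)
    ctrl.move_linear(Q(.2),rate=.15); ctrl.move_linear([.42,-.25,.25],rate=.25); st()
    for c in("scene","top"):
        p=cams.read_camera(c); X=cloud(p); H=(p["range_z"]>0)&(X[...,1]<-.3)&(X[...,1]>-.45)&(X[...,0]>.43)&(X[...,0]<.56)&(X[...,2]>.136)&(X[...,2]<.17)
        v,u=np.nonzero(H); W=np.array([atz(p,a,b,.148)[:2] for a,b in zip(u,v)])
        print(c,len(W) and (W.mean(0).round(4),cv2.minAreaRect(W.astype(np.float32)*1000),np.percentile(X[H][:,2],[50,90])),latch(p))
        if c=="scene": save(p,"v.png",(60,150,260,300))
```

```text
False t 31.31 [ 0.4918 -0.357   0.1257] F [-0.35 -0.43 -1.25] g 0.024
True t 32.23 [ 0.4913 -0.3564  0.095 ] F [-0.76  0.45  5.94] g 0.0236
open t 33.0 [ 0.4909 -0.3558  0.0943] F [-0.26  0.39 -0.22] g 0.0598
 t 34.76 [ 0.4205 -0.25    0.2498] F [ 0.62 -0.52 -0.01] g 0.0595
scene (array([ 0.4968, -0.3535]), ((497.3690490722656, -352.9369201660156), (37.84344482421875, 25.932212829589844), 0.8287578225135803), array([0.14518243, 0.14947554])) (59, np.float64(1.587), np.float64(1.567))
top (array([ 0.5012, -0.3488]), ((502.31231689453125, -347.8741760253906), (11.861949920654297, 27.438135147094727), 39.76412582397461), array([0.1436059 , 0.14653169])) (27, np.float64(1.53), np.float64(1.59))
```

View pics/v.png

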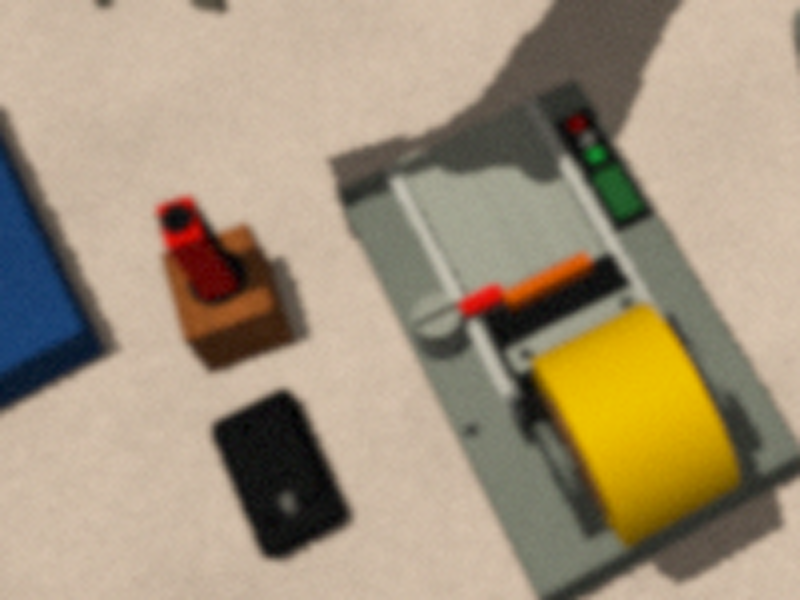

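The key hangs upright with its collar on the holder, the latch lies across the seated cassette, and the mouse has not moved. Handing in.

```bash
python3 -c "
from h import *
print(ctrl.finish_job()); st()"
```

```text
the job is handed in; nothing more can be done
None
the job is handed in; nothing more can be done
```

I pushed the right-hand cutter's cassette home, locked its latch with the key, hung the key back in its holder, and handed the job in at about 35 s on the robot's clock; no verdict came back.

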